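Nudge a sample disc into its cell and close the spectrometer slide

TASK

A pressed sample disc lies loose on the spectrometer's pulled-out sample slide. With the fingertips nudge it over the edge of the round cell so that it drops in and lies flat, never lifting it, and then push the slide all the way into the instrument. Leave the jar, the die and the brush where they are and take the hand away.

Things in the scene. Friction and masses are not known exactly. Their poses are not given: they have to be found in the camera images.
- disc_center (a point): Centre (half-way up) of the loose sample disc: a steel ring with a dull tan pressed face, 50 mm in diameter, 10 mm thick, 0.08 to 0.15 kg. Its z axis is the disc's axis. It starts lying flat on the deck of the slide, between the cell and the front panel, so its centre is 41 mm above the table.
- cell (a point): Centre of the mouth of the round cell (blind recess) in the slide, level with the deck; moves with the slide. The cell is 54 mm in diameter, 11 mm deep, with a 1.5 mm chamfer: a seated disc's top lies 1 mm below the deck and its centre 6 mm below this point. x axis: the level direction in which the slide is pushed in; z up.
- deck (a point): Middle of the slide's deck, 45 mm from the cell towards -x; moves with the slide, axes as the cell's. The slide is a flat bare aluminium plate, its deck 36 mm above the table, with no raised edges: from this point it reaches 95 mm towards +x, 105 mm towards -x (the last 10 mm is the front panel, flush with the deck) and 80 mm to either side.
- hood_edge (a point): Middle of the top front edge of the fixed clear (greyish) hood, 47 mm above the table, axes as the cell's. The slide goes in beneath the hood, whose underside is 6 mm over the deck. The hood is 194 mm wide. The instrument's white body (270 mm wide, 180 mm high) begins 95 mm beyond this edge towards +x.
- slide_front (a point): Middle of the outer face of the slide's grey front panel, 20 mm above the table. The face is flat, 160 mm wide, reaches from 4 to 36 mm above the table and looks along -x; axes as those of the cell. Push it along +x.
- slide (a joint): Travel of the slide in m: 0 fully out, 0.08 fully in, against its stop. It starts 0 to 12 mm in. It runs with about 4 N of friction and stays where it is left.
- jar: Bystander: amber jar with a white cap, 48 mm in diameter, 62 mm high, origin under its centre. It stands beside the slide.
- die: Bystander: steel pellet die, a stepped round piece 52 mm in diameter and 56 mm high, origin under its centre. It stands beside the slide.
- brush: Bystander: cleaning brush 150 mm long lying beside the slide on the other side from the jar and the die, origin under its middle, x axis along its length.
Not all that is in view belongs to the job. Of the things that look like the part that bears disc_center, the largest one is meant.

How it is judged:
By the outcome, as a careful person would: the job done as asked, in the order asked, and still so for the second after the job is handed in, with the robot touching nothing.
It also fails if it takes over 51 s, if anything falls off the work surface, if the arm or the gripper's body presses on something with over 40 N, if the wrist force passes 120 N, or if a joint passes its speed limit or range.

ROBOT

A 6-joint arm with a two-finger parallel gripper is mounted at the origin on the work surface. World frame = base frame: x ahead of the robot, y to its left, z up, the work surface at z = 0. Lengths are in mm, angles in rad, forces in N, time in s.
With the tool pointing down it reaches from about 275 to 1000 mm from the base axis. Payload 8.4 kg.
Tool frame: the origin (TCP) lies at the centre of the arm's flange, where the gripper is bolted on; the fingertips stand r.tip_extent ahead of it and the grasp point (between the pads) lies 155 mm ahead of it (r.tip_extent is the distance from the TCP to the fingertips, in mm); z points along the fingers, y is the direction in which the jaws open and shut (so a half turn about z gives the same grasp; the last joint's range is limited). The gripper opens to 85 mm and grips with 20 to 120 N. Pads are 22 mm wide; open, the fingers measure 114 mm over their backs; the gripper's body (76 mm by 85 mm) begins 54 mm behind the grasp point. The pads swing forward as they close: fully open they stand 13 mm farther back than shut.
Start: joints at [1.131, 0.353, 1.633, -0, 1.155, -0.002], TCP at [264.967, 566.058, 404.681] pointing down, gripper open.
Joint ranges: [-2.63, 2.63], [-0.92, 2.1], [0.06, 2.66], [-1.3, 4.44], [0, 2.69], [-3.02, 3.02]. Speed limits (rad/s): [2.22, 2.22, 2.79, 3.14, 3.14, 3.14].

INTERFACE

Orientations are given as [roll, pitch, yaw] about the fixed x, y, z axes, in that order (R = Rz(yaw) Ry(pitch) Rx(roll)).
In Python, from rig import sense, grab_frame, job, r gives the robot as it stands. The module is installed in compiled form; this text tells all that it offers.
- The arm moves only by the shell command python3 -m creep 'ROWS' [FORCE]. ROWS is JSON, a list of rows, each a list of 7 numbers: the turn, a rotation vector about the tool's x, y, z in rad, then the shift along the tool's x, y, z in mm, then the closure, from 0 (fully open) to 1 (shut). In form: [[wx, wy, wz, dx, dy, dz, fingers], ...]. A call has 1 to 10 rows; each row shifts and turns the pose as measured when the row begins, along the tool's axes as they then stand; what a row does not reach is not made up. A row lasts 1/12 s, in which the tool goes at most 41.7 mm and 7.16 degrees, less where a joint would pass 70% of its speed; a pose out of reach is approached as far as the arm can. A call with a gripper value outside its range is refused whole. The fingers move at their own pace and stop on an object; FORCE is the grip in N (left out, the last holds). Time passes only in rows, so rows that do not move let the fingers close. It gives the time, the measured TCP pose, the force and the opening at its end, in the units of the state.
- sense(): the state, without advancing time (a new reading comes with each control period).
- grab_frame(name): name is "scene" or "top" or "wrist"; returns a dict with "color" (480x640x3 uint8, red, green, blue), "mtx" (3x3 intrinsics, pixels), "T" (4x4, takes a point from camera to world coordinates). Camera axes: x right, y down, z forward; pixel columns grow to the right and rows downward; lengths in mm; the calibration is good to about 2 mm. A picture is of the moment at which its call begins. There is no depth.
- job.sign_off(): hands the job in, once; it reports no verdict.
The state is a dict: "clock": time; "qpos": joint angles; "qvel": joint speeds; "joint_efforts": joint torques, N m; "eef_pos": TCP position; "tcp_rot": TCP orientation; "contact_force": force on the tool from outside, world axes, zero at the start; "wrist_torque": the same for the moment, N m; "opening": opening from 0.0 (shut) to 1.0 (fully open).
Only numpy, scipy, OpenCV 4.12 (cv2) and the standard library are available. Lean on these libraries where they do the work, as an engineer would, in place of code of your own. Each camera call takes 0.05 s, during which the arm holds its last target.

## Working session

There is one attempt and no reset: what is moved stays moved. The work goes in short steps, Python scripts to look and compute and a shell command to move; the robot and the scene stay as the last step left them, time stands still between calls to the robot, and variables do not carry over. Pictures are saved under pics/ and viewed, and the job is handed in when it is done.

```bash
mkdir -p pics; python3 - <<'E'
from rig import sense, grab_frame, job, r
import cv2
s=sense();print(s, r.tip_extent)
for n in("scene","top","wrist"):
    f=grab_frame(n);cv2.imwrite(f"pics/{n}0.png",f["color"][:,:,::-1]);print(n,f["mtx"].round(1).tolist(),f["T"].round(3).tolist())
E
```

```text
{'clock': 0.0, 'qpos': array([ 1.13063649e+00,  3.53635838e-01,  1.63415012e+00, -8.30438896e-06,
        1.15518746e+00, -2.41653014e-03]), 'qvel': array([ 1.47031775e-03, -1.57405357e-04,  9.32302437e-04, -2.49453828e-04,
        1.14348389e-03, -6.41479287e-05]), 'joint_efforts': array([ 1.70352589e-03, -6.05261350e+01, -3.42080426e+01,  1.62177521e-04,
        9.08608170e-03, -3.91396645e-05]), 'eef_pos': array([264.84313485, 565.84595075, 403.96235813]), 'tcp_rot': array([-3.14021187e+00,  4.25610815e-06,  2.70385271e+00]), 'contact_force': array([ 0.58863858, -0.08336669, -1.01499762]), 'wrist_torque': array([ 0.00186501, -0.03096632,  0.00373118]), 'opening': 1.0012734139244615} 173.4
scene [[500.4, 0.0, 320.6], [0.0, 500.4, 238.2], [0.0, 0.0, 1.0]] [[-0.498, 0.645, -0.58, 1029.799], [0.867, 0.372, -0.331, 156.06], [0.002, -0.668, -0.745, 676.657], [0.0, 0.0, 0.0, 1.0]]
top [[577.0, 0.0, 320.3], [0.0, 577.0, 236.7], [0.0, 0.0, 1.0]] [[-0.029, -0.999, 0.035, 556.095], [-0.999, 0.03, 0.032, -124.299], [-0.033, -0.034, -0.999, 823.093], [0.0, 0.0, 0.0, 1.0]]
wrist [[384.9, 0.0, 316.1], [0.0, 384.9, 236.1], [0.0, 0.0, 1.0]] [[0.423, 0.87, 0.254, 199.617], [0.906, -0.406, -0.12, 595.442], [-0.002, 0.281, -0.96, 372.228], [0.0, 0.0, 0.0, 1.0]]
```

View pics/top0.png

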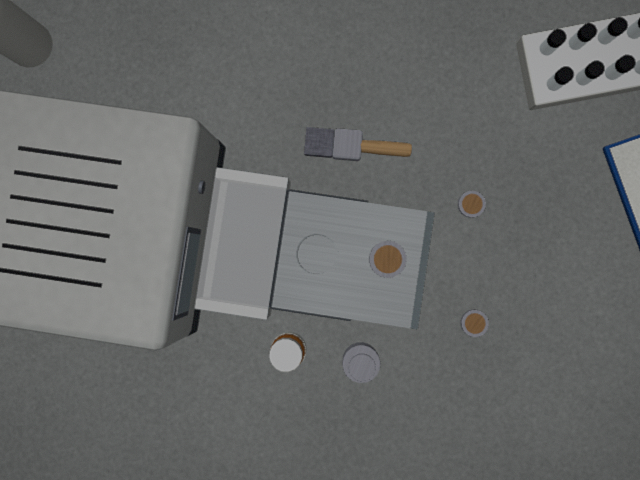

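View pics/scene0.png

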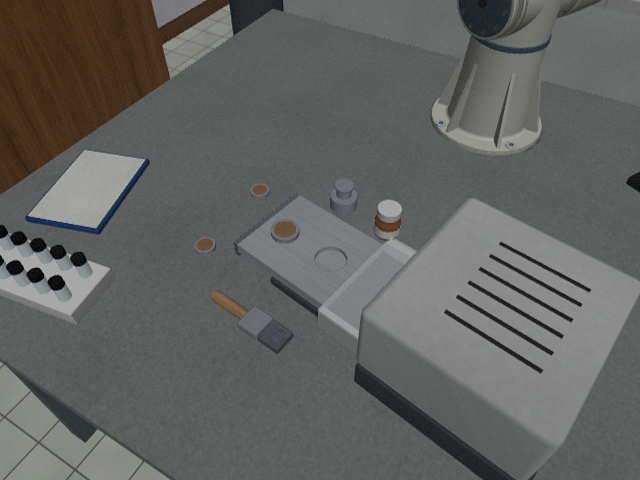

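Three discs look alike in the top view: (388,259) on the slide, and (472,204) and (475,323) on the table. The one at (388,259) is the largest and the only one on the deck, so it is the one meant. I'll confirm that in an enlarged crop.

```bash
python3 - <<'E'
import cv2
im=cv2.imread("pics/top0.png")[170:340,260:500]
im=cv2.convertScaleAbs(im,alpha=1.6)
cv2.imwrite("pics/crop0.png",cv2.resize(im,None,fx=3.3,fy=3.3,interpolation=cv2.INTER_CUBIC))
E
```

```text
(no output)
```

View pics/crop0.png

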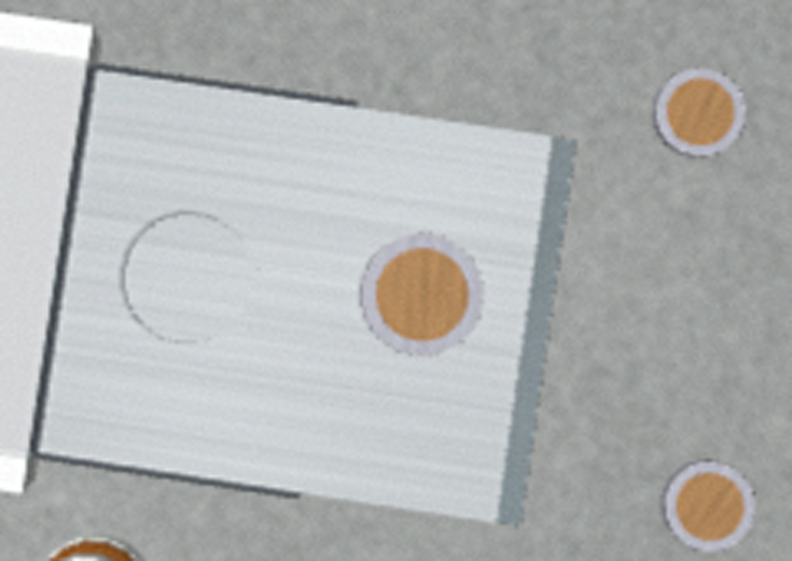

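```bash
cat > h.py <<'E'
import numpy as np, cv2
def px2w(f,u,v,z):
    K,T=f["mtx"],f["T"]; d=T[:3,:3]@np.linalg.solve(K,[u,v,1]); o=T[:3,3]
    return o+d*(z-o[2])/d[2]
def w2px(f,p):
    K,T=f["mtx"],f["T"]; c=T[:3,:3].T@(np.array(p)-T[:3,3]); q=K@c; return q[:2]/q[2]
E
python3 - <<'E'
from rig import sense, grab_frame
from h import *
f=grab_frame("top")
c=lambda x,y:(260+(x+.5)/3.3-.5,170+(y+.5)/3.3-.5)
P={k:px2w(f,*c(x,y),z) for k,(x,y,z) in dict(disc=(422,294,46),cell=(187,277,36),pT=(576,140,36),pB=(522,525,36),dT=(552,137,36),dB=(498,522,36),sT=(93,67,36),sB=(37,455,36),hT=(94,25,47),hB=(28,492,47)).items()}
for k,v in P.items(): print(k,v.round(1))
print('panel w',np.linalg.norm(P['pT']-P['pB']),'hood w',np.linalg.norm(P['hT']-P['hB']))
def d(a):return a/np.linalg.norm(a)
for a,b in(('pT','pB'),('dT','dB'),('hT','hB'),('sT','sB')):
    e=d(P[a]-P[b]); print(a,np.arctan2(e[1],e[0]))
for a,b in(('sT','dT'),('sB','dB')):
    e=d(P[a]-P[b]); print(a,np.arctan2(e[1],e[0]),np.linalg.norm(P[a]-P[b]))
E
```

```text
disc [ 551.2 -189.1   46. ]
cell [561.  -93.3  36. ]
pT [ 612.6 -255.2   36. ]
pB [ 455.5 -227.6   36. ]
dT [ 614.2 -245.4   36. ]
dB [ 457.  -217.8   36. ]
sT [649.3 -56.7  36. ]
sB [489.3 -29.2  36. ]
hT [665.3 -58.6  47. ]
hB [475.3 -26.4  47. ]
panel w 159.53311519626956 hood w 192.7071321967319
pT -0.17403719286355723
dT -0.1736677236012409
hT -0.16747873321421983
sT -0.17049879005433927
sT 1.3865428297095388 191.90965700460822
sB 1.4012166651264295 191.38580507625016
```

The crop shows the disc at about (388,259), 37 px across, against about 27 px for the two table discs. The cell's arc is centred at about (317,254). The fitted geometry agrees with the given sizes: panel 159.5 mm wide, hood 193 mm, and face to cell 150 mm. Slide +x is at yaw of about 1.40. The disc lies about 96 mm before the cell and 7 mm off to one side.

My plan is to straddle the disc from behind with the two fingertips part open and push it in as a cradle.

```bash
python3 -m creep '[[0,0,0,-29,-29.5,0,0.57],[0,0,0,-29,-29.5,0,0.57],[0,0,0,-29,-29.5,0,0.57],[0,0,0,-29,-29.5,0,0.57],[0,0,0,-29,-29.5,0,0.57],[0,0,0,-29,-29.5,0,0.57],[0,0,0,-29,-29.5,0,0.57],[0,0,0,-29,-29.5,0,0.57],[0,0,0,-29,-29.5,0,0.57],[0,0,0,-29,-29.5,0,0.57]]' 20 && python3 -m creep '[[0,0,0,-29,-29.5,0,0.57],[0,0,0,-29,-29.5,0,0.57],[0,0,0,-29,-29.5,0,0.57],[0,0,0,-29,-29.5,0,0.57],[0,0,0,-29,-29.5,0,0.57],[0,0,0,-29,-29.5,0,0.57],[0,0,0,-29,-29.5,0,0.57],[0,0,0,-29,-29.5,0,0.57],[0,0,0,-29,-29.5,0,0.57],[0,0,0,0,0,0,0.57]]'; python3 -m creep '[[0,0,0.12,0,0,0,0.57],[0,0,0.12,0,0,0,0.57],[0,0,0.12,0,0,0,0.57],[0,0,0.12,0,0,0,0.57],[0,0,0.12,0,0,0,0.57],[0,0,0.12,0,0,0,0.57],[0,0,0.12,0,0,0,0.57],[0,0,0.12,0,0,0,0.57],[0,0,0.12,0,0,0,0.57],[0,0,0,0,0,0,0.57]]'
python3 -c "
from rig import r;print(r.tip_extent)"
```

```text
clock: 1.03
eef_pos: [401.1, 175.2, 401.9]
tcp_rot: [3.139, -0.001, 2.715]
contact_force: [1.0, 0.2, -0.1]
opening: 0.434
clock: 1.87
eef_pos: [526.5, -184.7, 402.7]
tcp_rot: [3.139, 0.006, 2.711]
contact_force: [-0.9, 1.2, 1.1]
opening: 0.429
clock: 2.7
eef_pos: [526.2, -189.1, 400.2]
tcp_rot: [3.139, -0.001, 1.583]
contact_force: [-0.6, 0.6, 0.2]
opening: 0.427
173.4
```

```bash
python3 -m creep '[[0,0,0.1,0,0,0,0.57],[0,0,0.09,0,0,0,0.57],[0,0,0,-18,12,15,0.57],[0,0,0,-18,12.5,15,0.57],[0,0,0,0,0,35,0.57],[0,0,0,0,0,35,0.57],[0,0,0,0,0,30,0.57],[0,0,0,0,0,20,0.57],[0,0,0,0,0,0,0.57]]'
python3 - <<'E'
from rig import sense, grab_frame
from h import *
s=sense();print(s['eef_pos'],s['tcp_rot'])
yaw=1.40
u=np.array([np.cos(yaw),np.sin(yaw)]);y=np.array([u[1],-u[0]])
d=np.array([551.2,-189.1])-s['eef_pos'][:2];print(d@u,d@y)
for n in("wrist","top"):
    f=grab_frame(n);cv2.imwrite(f"pics/{n}1.png",f["color"][:,:,::-1])
E
```

```text
clock: 3.45
eef_pos: [546.9, -230.5, 247.1]
tcp_rot: [3.131, 0.0, 1.423]
contact_force: [-1.8, 0.0, -0.5]
opening: 0.429
[ 546.92171462 -230.5205445   247.08775004] [3.13147304e+00 9.77686932e-05 1.42290996e+00]
41.545032339807776 -2.824096432582891
```

View pics/wrist1.png

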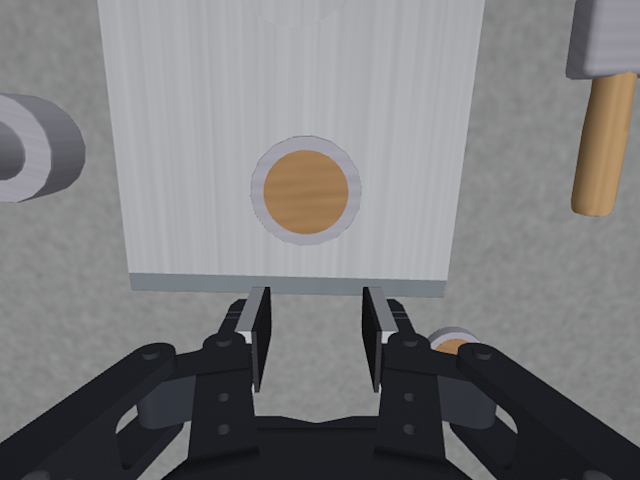

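The wrist view shows the disc at (306,190), between the finger mid-line at x≈316 and slightly left of it. The panel edge runs from (130,283) to (446,290), which fits the 0.023 rad yaw offset. I'll cross-check the disc's position with this camera.

```bash
python3 - <<'E'
from rig import sense, grab_frame
from h import *
f=grab_frame("wrist")
im=f["color"].astype(int)
for nm,(u,v,z) in dict(disc=(306,190,46),pL=(131,274,36),pR=(447,281,36),pLo=(130,290,36),pRo=(444,297,36)).items(): print(nm,px2w(f,u,v,z).round(1))
E
```

```text
disc [ 552.2 -189.5   46. ]
pL [ 457.6 -220.2   36. ]
pR [ 616.2 -248.7   36. ]
pLo [ 454.6 -228.6   36. ]
pRo [ 614.2 -257.5   36. ]
```

```bash
python3 -m creep '[[0,0,0.025,0,-2,10,0.57],[0,0,0,0,0,10,0.57],[0,0,0,0,0,8,0.57],[0,0,0,0,0,5,0.57],[0,0,0,0,0,0,0.57]]'
python3 - <<'E'
from rig import sense, grab_frame
from h import *
s=sense();print(s['eef_pos'],s['tcp_rot'],s['contact_force'])
yaw=1.395
u=np.array([np.cos(yaw),np.sin(yaw)]);y=np.array([u[1],-u[0]])
d=np.array([551.7,-189.3])-s['eef_pos'][:2];print(d@u,d@y)
for n in("wrist","scene"):
    f=grab_frame(n);cv2.imwrite(f"pics/{n}2.png",f["color"][:,:,::-1])
im=cv2.imread("pics/scene2.png")[130:330,180:440];cv2.imwrite("pics/scene2c.png",cv2.resize(im,None,fx=3,fy=3))
E
```

```text
clock: 4.02
eef_pos: [549.7, -231.8, 222.1]
tcp_rot: [3.115, 0.004, 1.396]
contact_force: [-0.0, -0.0, -0.1]
opening: 0.433
[ 549.66131614 -231.81730999  222.14335305] [3.11459441 0.00371928 1.39610405] [-0.02605393 -0.03478305 -0.05671147]
42.21856533619082 -5.42868505289244
```

View pics/wrist2.png

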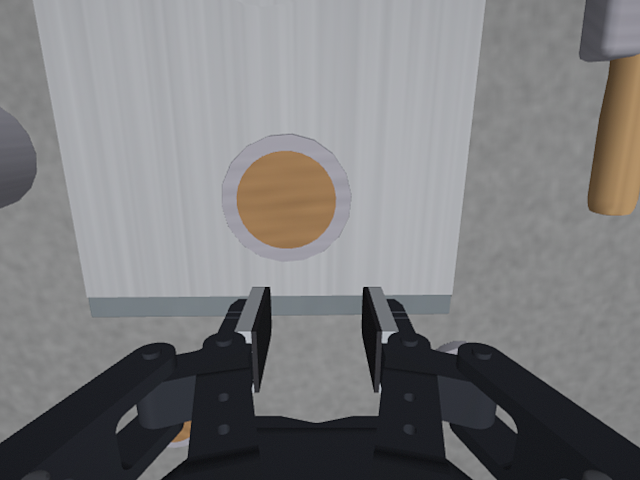

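View pics/scene2c.png

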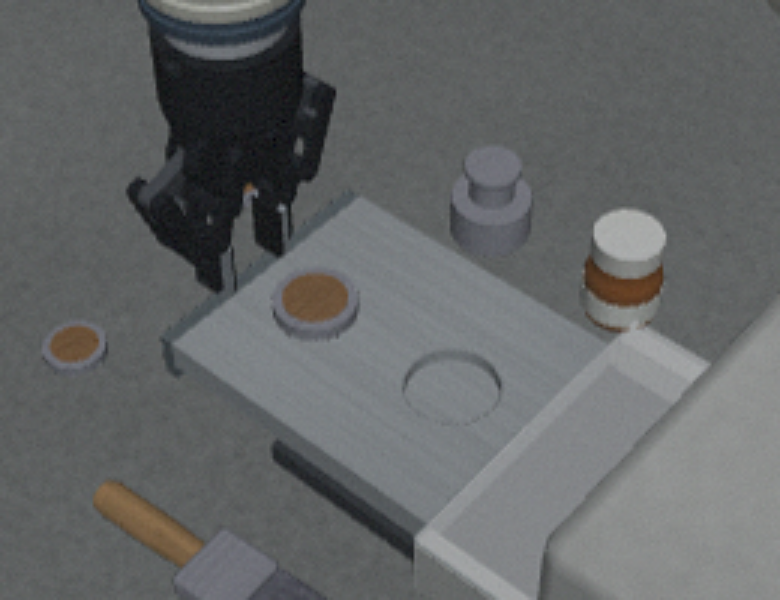

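The disc at (286,198) is left of the finger mid-line at x≈316, partly because the tool has picked up a 0.027 rad roll. I'll correct that roll and the lateral offset.

```bash
python3 -m creep '[[0.027,0.003,0,0,-3,0,0.57],[0,0,0,0,-2.4,0,0.57],[0,0,0,0,0,0,0.57]]'
cat > st.py <<'E'
from rig import sense, grab_frame
from h import *
s=sense();p=s['eef_pos'];print(p.round(1),s['tcp_rot'].round(4),'F',s['contact_force'].round(1),s['opening'],s['clock'])
from scipy.spatial.transform import Rotation as Ro
R=Ro.from_euler('xyz',s['tcp_rot']).as_matrix()
tip=p+R[:,2]*173.4
yaw=1.395
u=np.array([np.cos(yaw),np.sin(yaw)]);y=np.array([u[1],-u[0]])
for n,q in(('disc0',(551.7,-189.3)),('cell0',(560.3,-93.4)),('face0',(534,-242))):
    d=np.array(q)-tip[:2];print(n,'ahead',(d@u).round(1),'y',(d@y).round(1))
print('tip z',tip[2].round(1))
E
python3 st.py
```

```text
clock: 4.37
eef_pos: [544.8, -231.1, 223.4]
tcp_rot: [3.14, 0.001, 1.396]
contact_force: [-0.1, -0.6, 0.6]
opening: 0.429
[ 544.8 -231.1  223.4] [3.1404e+00 1.0000e-03 1.3964e+00] F [-0.1 -0.6  0.6] 0.4290768395407775 4.3667
disc0 ahead 42.5 y -0.7
cell0 ahead 138.4 y -9.0
face0 ahead -12.5 y -8.9
tip z 50.0
```

```bash
python3 -m creep '[[0,0,0,3,-0.7,5,0.57],[0,0,0,0,0,4,0.57],[0,0,0,0,0,1,0.57],[0,0,0,0,0,0,0.57]]'; python3 st.py
python3 -c "
from rig import grab_frame
import cv2
f=grab_frame('scene');im=f['color'][190:260,220:330,::-1];cv2.imwrite('pics/s3.png',cv2.resize(im,None,fx=7,fy=7,interpolation=cv2.INTER_CUBIC))
f=grab_frame('wrist');cv2.imwrite('pics/w3.png',f['color'][:,:,::-1])"
```

```text
clock: 4.7
eef_pos: [544.9, -227.7, 213.1]
tcp_rot: [3.137, 0.001, 1.396]
contact_force: [-1.0, 0.7, -0.4]
opening: 0.432
[ 544.9 -227.7  213.1] [3.1372e+00 1.5000e-03 1.3964e+00] F [-1.   0.7 -0.4] 0.432439143384295 4.7
disc0 ahead 39.3 y -0.8
cell0 ahead 135.2 y -9.1
face0 ahead -15.7 y -9.0
tip z 39.7
```

View pics/s3.png

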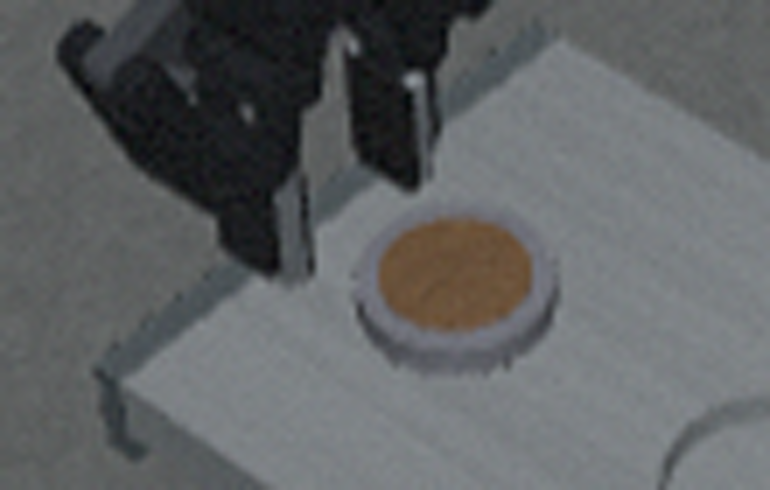

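View pics/w3.png

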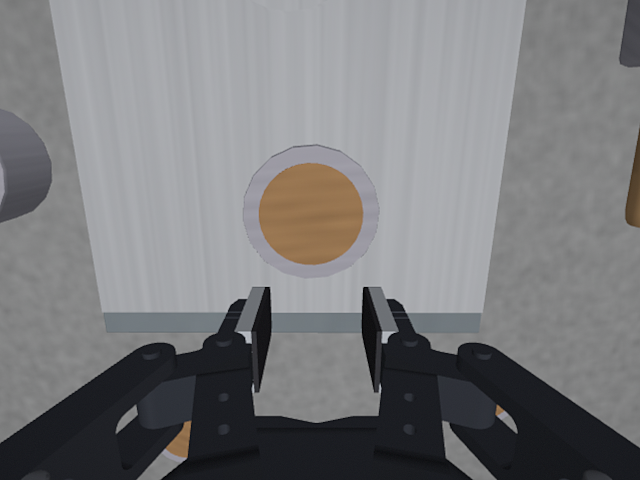

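The fingertips stand over the deck behind the disc, and the disc is at (311,211) in the wrist view. The tips probably sit a little higher than nominal because the jaws are part open. I'll step down gently and watch the force.

```bash
python3 -m creep '[[0.004,0,0,0,-0.5,2,0.57],[0,0,0,0,0,0,0.57]]'; python3 -m creep '[[0,0,0,0,0,1.5,0.57],[0,0,0,0,0,0,0.57]]';python3 -m creep '[[0,0,0,0,0,1,0.57],[0,0,0,0,0,0,0.57]]'; python3 st.py
```

```text
clock: 4.97
eef_pos: [544.5, -227.8, 211.3]
tcp_rot: [3.141, 0.002, 1.396]
contact_force: [-0.3, -0.2, 0.1]
opening: 0.432
clock: 5.13
eef_pos: [544.6, -227.9, 209.7]
tcp_rot: [3.141, 0.002, 1.396]
contact_force: [-0.3, -0.3, 0.6]
opening: 0.433
clock: 5.3
eef_pos: [544.7, -227.9, 208.6]
tcp_rot: [3.141, 0.002, 1.396]
contact_force: [-1.0, 0.5, 1.0]
opening: 0.431
[ 544.7 -227.9  208.6] [3.1408e+00 1.7000e-03 1.3963e+00] F [-1.   0.5  1. ] 0.43084654942232936 5.3
disc0 ahead 39.6 y 0.0
cell0 ahead 135.5 y -8.3
face0 ahead -15.4 y -8.2
tip z 35.2
```

```bash
for i in 1 2; do python3 -m creep '[[0,0,0,0,0,1,0.57],[0,0,0,0,0,0,0.57]]';done; python3 st.py
python3 -c "
from rig import grab_frame
import cv2
f=grab_frame('scene');im=f['color'][190:260,220:330,::-1];cv2.imwrite('pics/s4.png',cv2.resize(im,None,fx=7,fy=7,interpolation=cv2.INTER_CUBIC))"
```

```text
clock: 5.47
eef_pos: [544.9, -228.0, 208.6]
tcp_rot: [3.14, 0.002, 1.396]
contact_force: [-0.3, -0.5, 0.5]
opening: 0.429
clock: 5.63
eef_pos: [545.1, -228.2, 208.6]
tcp_rot: [3.14, 0.002, 1.396]
contact_force: [1.0, 0.1, 0.3]
opening: 0.429
[ 545.1 -228.2  208.6] [3.1396e+00 2.0000e-03 1.3963e+00] F [1.  0.1 0.3] 0.4291585190484102 5.6333
disc0 ahead 39.8 y -0.7
cell0 ahead 135.7 y -9.0
face0 ahead -15.2 y -8.9
tip z 35.2
```

View pics/s4.png

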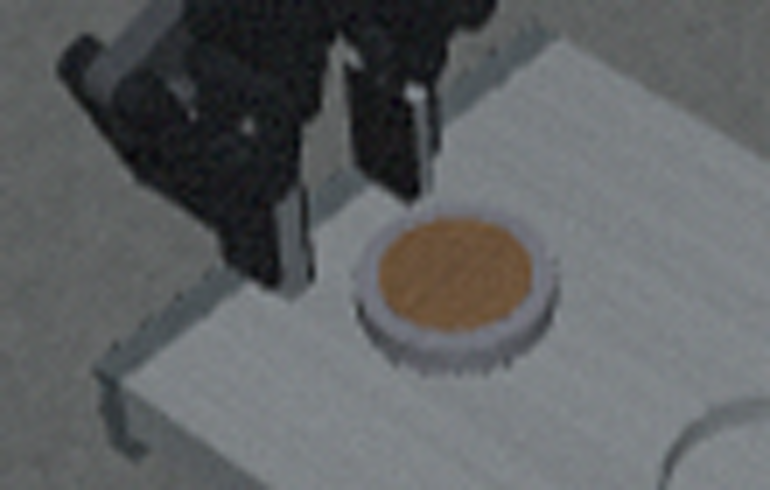

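```bash
python3 -m creep '[[0,0,0,0,0,2,0.57],[0,0,0,0,0,0,0.57]]'; python3 st.py|tail -1;  python3 -m creep '[[0,0,0,0,0,1.5,0.57]]'
```

```text
clock: 5.85
eef_pos: [545.4, -228.3, 208.8]
tcp_rot: [3.139, 0.002, 1.396]
contact_force: [-0.4, -0.2, -0.8]
opening: 0.43
tip z 35.4
clock: 5.93
eef_pos: [545.6, -228.4, 208.1]
tcp_rot: [3.138, 0.002, 1.396]
contact_force: [-5.3, 3.4, 27.5]
opening: 0.426
```

The deck contact is clear, at TCP z ≈ 208.6. I'll raise about 2.5 mm, close up to the disc and start pushing.

```bash
python3 -m creep '[[0.003,0,0,0,-0.8,-3,0.57],[0,0,0,0,0,0,0.57],[0,0,0,4,-0.5,0,0.57],[0,0,0,4,0,0,0.57],[0,0,0,3,0,0,0.57],[0,0,0,0,0,0,0.57]]'; python3 st.py
```

```text
clock: 6.43
eef_pos: [546.2, -216.3, 210.1]
tcp_rot: [3.141, 0.002, 1.396]
contact_force: [-0.3, -1.3, 0.5]
opening: 0.432
[ 546.2 -216.3  210.1] [3.1414e+00 2.3000e-03 1.3958e+00] F [-0.3 -1.3  0.5] 0.43156536458248795 6.4333
disc0 ahead 27.9 y 0.7
cell0 ahead 123.9 y -7.6
face0 ahead -27.0 y -7.5
tip z 36.7
```

```bash
python3 -m creep '[[0,0,0,4,-0.3,-0.8,0.57],[0,0,0,4,-0.3,0,0.57],[0,0,0,4,-0.3,0,0.57],[0,0,0,4,-0.3,0,0.57],[0,0,0,4,-0.3,0,0.57],[0,0,0,4,-0.3,0,0.57],[0,0,0,4,-0.3,0,0.57],[0,0,0,3,-0.3,0,0.57],[0,0,0,0,0,0,0.57]]'; python3 st.py
python3 -c "
from rig import grab_frame
import cv2
f=grab_frame('wrist');cv2.imwrite('pics/w5.png',f['color'][:,:,::-1])"
```

```text
clock: 7.18
eef_pos: [549.6, -181.6, 210.5]
tcp_rot: [3.141, 0.003, 1.397]
contact_force: [0.4, -0.4, -0.2]
opening: 0.427
[ 549.6 -181.6  210.5] [3.1415e+00 2.6000e-03 1.3968e+00] F [ 0.4 -0.4 -0.2] 0.4271232282266646 7.1833
disc0 ahead -6.8 y 3.4
cell0 ahead 89.1 y -4.9
face0 ahead -61.8 y -4.9
tip z 37.1
```

View pics/w5.png

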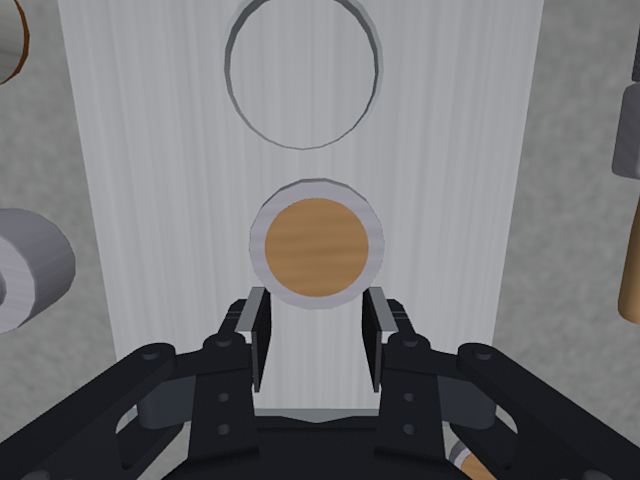

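The disc at (317,244) is nested centrally between the fingertips. The cell mouth is ahead at about (303,68), slightly left.

```bash
python3 - <<'E'
from rig import sense, grab_frame
from h import *
f=grab_frame("wrist")
yaw=1.395
u=np.array([np.cos(yaw),np.sin(yaw)]);y=np.array([u[1],-u[0]])
a=px2w(f,316.5,244,46)
L=px2w(f,224.5,68,36);Rr=px2w(f,383,68,36);n=px2w(f,303,149.5,34.5)
print(a,L,Rr,np.linalg.norm(L-Rr));c=(L+Rr)/2
print(c,(c-a)[:2]@u,(c-a)[:2]@y, (n-a)[:2]@u)
E
```

```text
[ 554.34386366 -153.68781407   46.        ] [533.67509457 -89.22355681  36.        ] [587.04177891 -98.55815435  36.        ] 54.17691121651152
[560.35843674 -93.89085558  36.        ] 59.927244829592766 -4.536150444803667 32.58724598018453
```

```bash
python3 -m creep '[[0,0,0,5,-0.45,-0.3,0.57],[0,0,0,5,-0.45,0,0.57],[0,0,0,5,-0.45,0,0.57],[0,0,0,5,-0.45,0,0.57],[0,0,0,5,-0.45,0,0.57],[0,0,0,5,-0.45,0,0.57],[0,0,0,5,-0.45,0,0.57],[0,0,0,5,-0.4,0,0.57],[0,0,0,4,-0.3,0,0.57],[0,0,0,0,0,0,0.57]]'; python3 st.py
python3 -c "
from rig import grab_frame
import cv2
f=grab_frame('wrist');cv2.imwrite('pics/w6.png',f['color'][:,:,::-1])"
```

```text
clock: 8.12
eef_pos: [553.8, -133.4, 210.7]
tcp_rot: [3.141, 0.003, 1.396]
contact_force: [-0.9, -1.6, 1.0]
opening: 0.435
[ 553.8 -133.4  210.7] [3.1414e+00 2.8000e-03 1.3963e+00] F [-0.9 -1.6  1. ] 0.43478461858177697 8.1167
disc0 ahead -54.9 y 7.7
cell0 ahead 41.0 y -0.6
face0 ahead -109.9 y -0.5
tip z 37.3
```

View pics/w6.png

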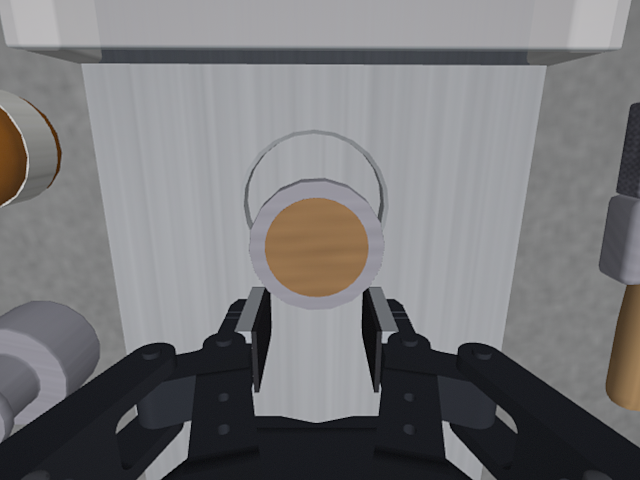

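The disc at (317,244) is half over the cell, whose centre is about (315,200), and it is aligned laterally. About 12 mm remains, which I'll take slowly.

```bash
python3 -m creep '[[0,0,0,2.5,0,0,0.57],[0,0,0,2.5,0,0,0.57],[0,0,0,2.5,0,0,0.57],[0,0,0,2.5,0,0,0.57],[0,0,0,2,0,0,0.57],[0,0,0,0,0,0,0.57]]'; python3 st.py
python3 -c "
from rig import grab_frame
import cv2
f=grab_frame('wrist');cv2.imwrite('pics/w7.png',f['color'][:,:,::-1])
f=grab_frame('scene');im=f['color'][190:290,260:400,::-1];cv2.imwrite('pics/s7.png',cv2.resize(im,None,fx=5.5,fy=5.5,interpolation=cv2.INTER_CUBIC))"
```

```text
clock: 8.67
eef_pos: [556.0, -121.1, 210.6]
tcp_rot: [-3.142, 0.003, 1.396]
contact_force: [-0.1, -0.5, 0.1]
opening: 0.431
[ 556.  -121.1  210.6] [-3.1415e+00  2.8000e-03  1.3956e+00] F [-0.1 -0.5  0.1] 0.4312561093373032 8.6667
disc0 ahead -67.4 y 7.7
cell0 ahead 28.5 y -0.6
face0 ahead -122.4 y -0.5
tip z 37.2
```

View pics/w7.png

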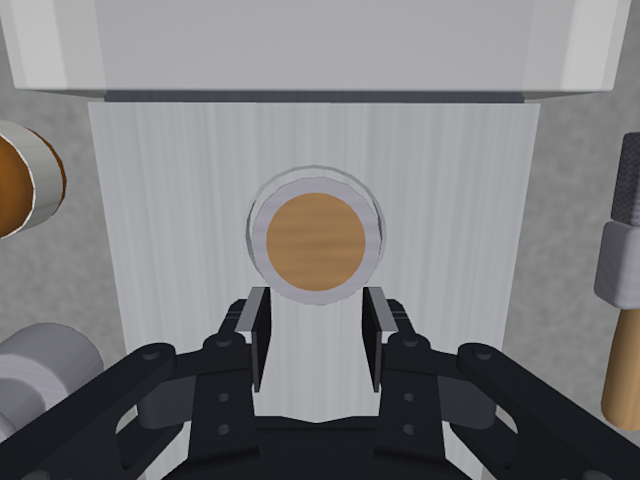

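View pics/s7.png

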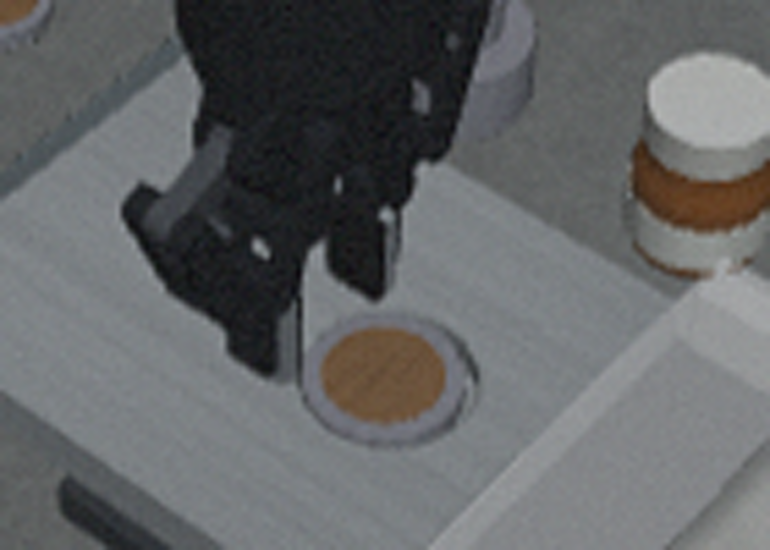

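The disc has tipped in. Its rear edge is still on the near chamfer, since the gap shows only on the far side, so I'll push a few mm more.

```bash
python3 -m creep '[[0,0,0,2,0,0,0.57],[0,0,0,2,0,0,0.57],[0,0,0,0,0,0,0.57],[0,0,0,0,0,0,0.57]]'; python3 st.py
python3 -c "
from rig import grab_frame
import cv2
f=grab_frame('wrist');cv2.imwrite('pics/w8.png',f['color'][:,:,::-1])
f=grab_frame('scene');im=f['color'][190:290,260:400,::-1];cv2.imwrite('pics/s8.png',cv2.resize(im,None,fx=5.5,fy=5.5,interpolation=cv2.INTER_CUBIC))"
```

```text
clock: 9.1
eef_pos: [556.7, -117.1, 210.5]
tcp_rot: [-3.142, 0.003, 1.395]
contact_force: [0.3, 0.7, 0.7]
opening: 0.429
[ 556.7 -117.1  210.5] [-3.1415e+00  2.7000e-03  1.3953e+00] F [0.3 0.7 0.7] 0.4291253470385199 9.1
disc0 ahead -71.5 y 7.7
cell0 ahead 24.4 y -0.6
face0 ahead -126.5 y -0.5
tip z 37.1
```

View pics/w8.png

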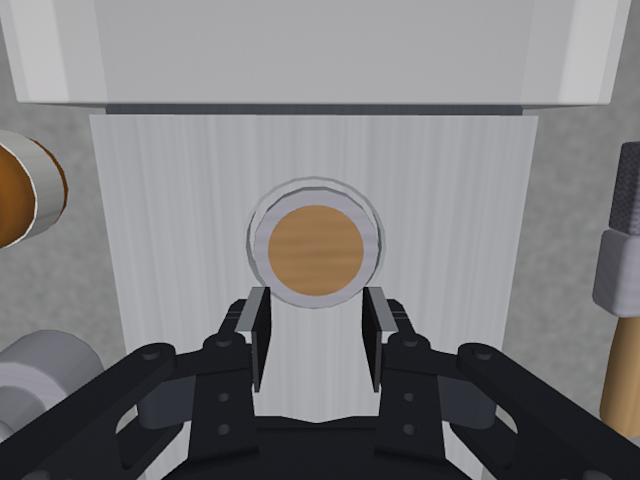

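View pics/s8.png

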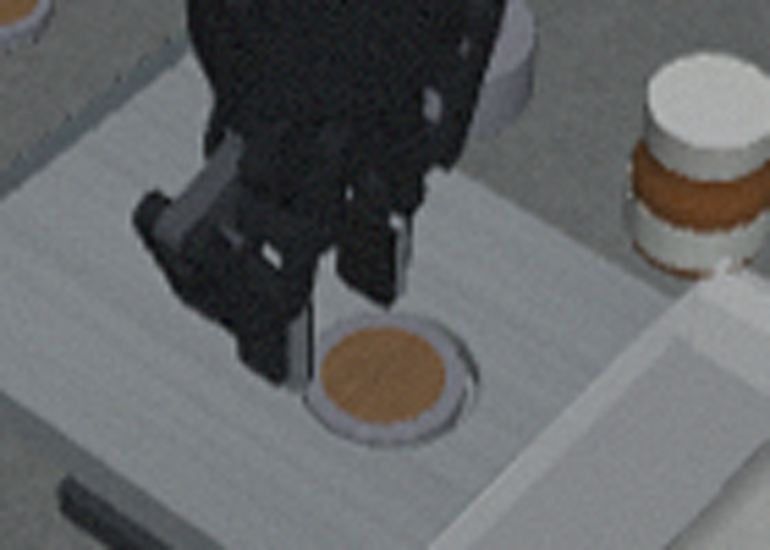

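The disc stayed put while the tips moved on 4 mm above it, so it appears to have dropped in. I'll lift the hand clear and verify.

```bash
python3 -m creep '[[0,0,0,0,0,-10,0.57],[0,0,0,-10,0,-20,0.57],[0,0,0,-40,0,-10,0.8],[0,0,0,-40,0,0,1],[0,0,0,-40,0,0,1],[0,0,0,-35,0,0,1],[0,0,0,-10,0,0,1],[0,0,0,0,0,0,1]]'; python3 st.py
python3 -c "
from rig import grab_frame
import cv2
f=grab_frame('wrist');cv2.imwrite('pics/w9.png',f['color'][:,:,::-1])
f=grab_frame('scene');im=f['color'][190:300,260:410,::-1];cv2.imwrite('pics/s9.png',cv2.resize(im,None,fx=5,fy=5,interpolation=cv2.INTER_CUBIC))
f=grab_frame('top');im=f['color'][190:330,260:440,::-1];cv2.imwrite('pics/t9.png',cv2.resize(cv2.convertScaleAbs(im,alpha=1.6),None,fx=4,fy=4,interpolation=cv2.INTER_CUBIC))"
```

```text
clock: 9.87
eef_pos: [526.1, -295.7, 258.6]
tcp_rot: [3.138, 0.005, 1.4]
contact_force: [-0.4, 1.2, 0.1]
opening: 0.003
[ 526.1 -295.7  258.6] [3.1375 0.005  1.3997] F [-0.4  1.2  0.1] 0.003430268361232905 9.8667
disc0 ahead 110.1 y 5.9
cell0 ahead 206.0 y -2.4
face0 ahead 55.1 y -2.3
tip z 85.2
```

View pics/w9.png

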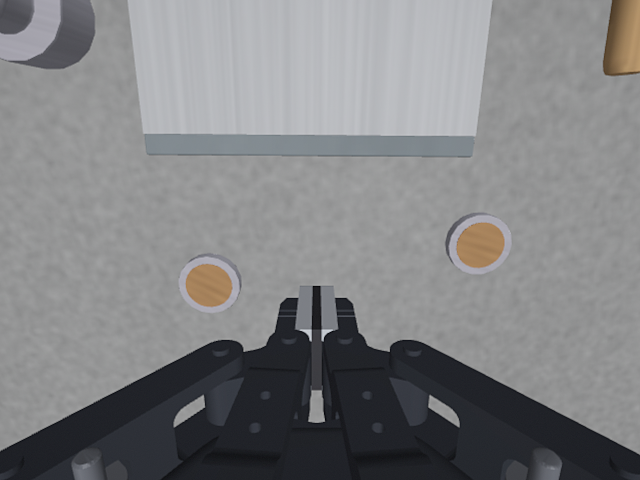

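View pics/s9.png

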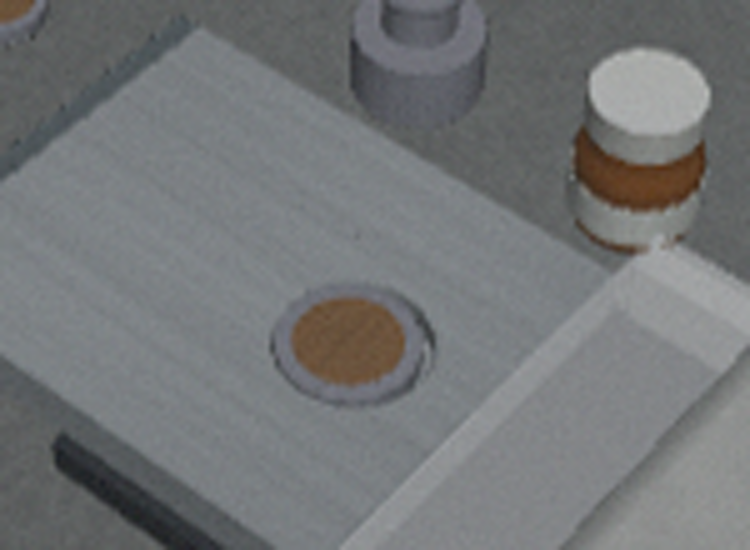

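View pics/t9.png

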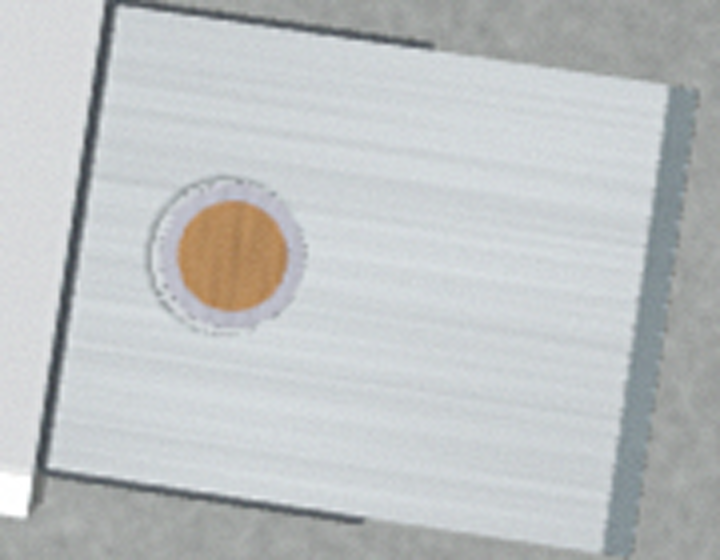

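The top crop shows the disc inside the cell with a gap only on the far side, about 2 mm rearward, which is the available clearance. Four mm of tip motion about 1.5 mm above the deck didn't touch it, so its top is below the deck all round. The hand is now behind the panel, with the fingers shut. Next I lower to the panel face.

```bash
python3 -m creep '[[0.004,0.005,0.004,10,-2.5,0,1],[0,0,0,5,0,20,1],[0,0,0,0,0,20,1],[0,0,0,0,0,20,1],[0,0,0,0,0,8,1],[0,0,0,0,0,0,1]]'; python3 st.py
python3 -c "
from rig import grab_frame
import cv2
f=grab_frame('wrist');cv2.imwrite('pics/w10.png',f['color'][:,:,::-1])"
```

```text
clock: 10.52
eef_pos: [528.5, -264.6, 188.9]
tcp_rot: [-3.139, -0.005, 1.406]
contact_force: [-0.6, -0.4, 0.4]
opening: -0.002
[ 528.5 -264.6  188.9] [-3.1385 -0.0046  1.4058] F [-0.6 -0.4  0.4] -0.0024836559985524707 10.5167
disc0 ahead 77.4 y 10.3
cell0 ahead 173.3 y 2.0
face0 ahead 22.4 y 2.1
tip z 15.5
```

View pics/w10.png

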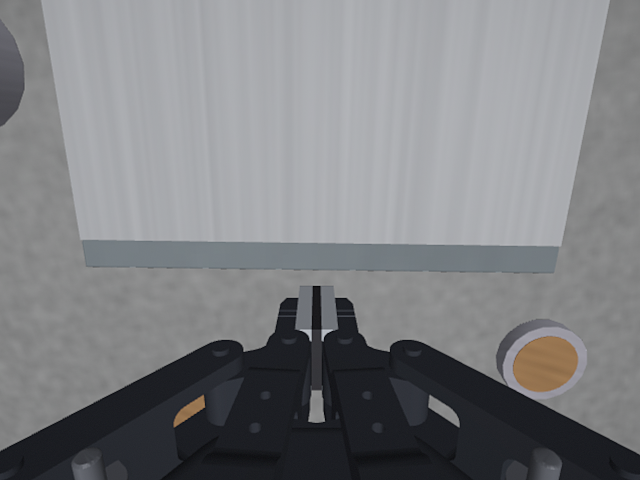

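The slide front runs from (85,266) to (556,272), clear ahead of the shut fingers, and the two small discs are off to either side. I'll close the gap slowly and push.

```bash
python3 -m creep '[[0,-0.004,0.008,4,1,0,1],[0,0,0,4,1,0,1],[0,0,0,3,0,0,1],[0,0,0,3,0,0,1],[0,0,0,4,0,0,1],[0,0,0,5,0,0,1],[0,0,0,5,0,0,1],[0,0,0,5,0,0,1],[0,0,0,5,0,0,1],[0,0,0,5,0,0,1]]'; python3 st.py; python3 -m creep '[[0,0,0,5,0,0,1],[0,0,0,5,0,0,1],[0,0,0,5,0,0,1],[0,0,0,5,0,0,1],[0,0,0,5,0,0,1]]'; python3 st.py
```

```text
clock: 11.4
eef_pos: [539.3, -220.2, 193.5]
tcp_rot: [3.14, 0.004, 1.398]
contact_force: [-0.8, -4.2, -3.7]
opening: -0.002
[ 539.3 -220.2  193.5] [3.1401 0.0043 1.3978] F [-0.8 -4.2 -3.7] -0.001514139545243576 11.4
disc0 ahead 33.3 y 6.5
cell0 ahead 129.2 y -1.8
face0 ahead -21.7 y -1.7
tip z 20.1
clock: 11.82
eef_pos: [544.1, -193.2, 193.5]
tcp_rot: [3.14, 0.005, 1.398]
contact_force: [-1.1, -4.7, -2.7]
opening: 0.001
[ 544.1 -193.2  193.5] [3.1397 0.0048 1.3979] F [-1.1 -4.7 -2.7] 0.0012272344987907032 11.8167
disc0 ahead 6.0 y 6.5
cell0 ahead 102.0 y -1.8
face0 ahead -48.9 y -1.7
tip z 20.1
```

```bash
python3 -m creep '[[0,0,0,3,0,0,1],[0,0,0,2,0,0,1],[0,0,0,2,0,0,1],[0,0,0,1.5,0,0,1]]'; python3 -m creep '[[0,0,0,2,0,0,1],[0,0,0,1.5,0,0,1],[0,0,0,1.5,0,0,1]]'; python3 st.py
```

```text
clock: 12.15
eef_pos: [545.9, -183.0, 193.5]
tcp_rot: [3.14, 0.005, 1.399]
contact_force: [-0.8, -5.1, -3.5]
opening: -0.003
clock: 12.4
eef_pos: [546.9, -177.7, 193.5]
tcp_rot: [3.14, 0.005, 1.398]
contact_force: [-0.1, -3.5, -3.6]
opening: -0.001
[ 546.9 -177.7  193.5] [3.1396 0.0046 1.3984] F [-0.1 -3.5 -3.6] -0.0012238521421823955 12.4
disc0 ahead -9.8 y 6.4
cell0 ahead 86.2 y -1.9
face0 ahead -64.7 y -1.8
tip z 20.1
```

```bash
python3 -c "
from rig import grab_frame
import cv2
f=grab_frame('top');im=f['color'][150:350,180:460,::-1];cv2.imwrite('pics/t11.png',cv2.resize(cv2.convertScaleAbs(im,alpha=1.5),None,fx=2.8,fy=2.8,interpolation=cv2.INTER_CUBIC))"
```

```text
(no output)
```

View pics/t11.png

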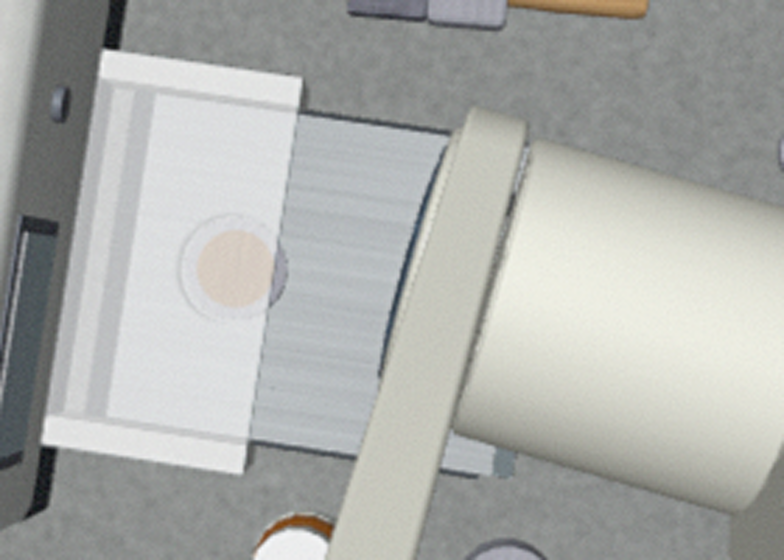

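The view through the clear hood shows the disc riding in the cell at about (235,268) in the crop, roughly 75 mm in and still moving freely. I'll go on in small rows until it stops.

```bash
for i in 1 2 3; do python3 -m creep '[[0,0,0,1.5,0,0,1],[0,0,0,1.5,0,0,1]]' | sed -n '2p;4p'; done
```

```text
eef_pos: [547.5, -174.5, 193.5]
contact_force: [-0.7, -4.9, -3.6]
eef_pos: [547.7, -173.4, 193.6]
contact_force: [-4.1, -17.2, -3.6]
eef_pos: [547.7, -172.8, 193.6]
contact_force: [-2.8, -15.3, -3.6]
```

```bash
python3 -m creep '[[0,0,0,2,0,0,1],[0,0,0,2,0,0,1]]'; python3 -m creep '[[0,0,0,2,0,0,1],[0,0,0,2,0,0,1]]';python3 st.py
```

```text
clock: 13.12
eef_pos: [547.8, -171.9, 193.7]
tcp_rot: [3.139, 0.019, 1.404]
contact_force: [-4.9, -17.4, -4.5]
opening: -0.004
clock: 13.28
eef_pos: [547.9, -171.0, 193.7]
tcp_rot: [3.138, 0.024, 1.406]
contact_force: [-2.2, -17.4, -3.8]
opening: 0.003
[ 547.9 -171.   193.7] [3.1384 0.024  1.4059] F [ -2.2 -17.4  -3.8] 0.002570582828782292 13.2833
disc0 ahead -13.2 y 6.3
cell0 ahead 82.7 y -2.0
face0 ahead -68.2 y -1.9
tip z 20.4
```

It is firmly against the stop: 17 N against about 4 N of running friction, with no further tip travel. I'll withdraw straight back, then up.

```bash
python3 -m creep '[[0,0,0,-5,0,0,1],[0,0,0,-20,0,0,1],[0,0.02,0,-25,0,0,1],[0,0,0,-20,0,-10,1],[0,0,0,-20,0,-35,1],[0,0,0,-20,0,-35,1],[0,0,0,-35,0,-35,1],[0,0,0,-35,0,-35,1],[0,0,0,-35,0,-30,1],[0,0,0,0,0,0,1]]'; python3 st.py
python3 -m creep '[[0,0,0,-35,0,0,1],[0,0,0,-35,0,0,1],[0,0,0,-35,0,0,1],[0,0,0,-20,0,0,1],[0,0,0,0,0,0,1],[0,0,0,0,0,0,1]]'
python3 -c "
from rig import grab_frame
import cv2
f=grab_frame('top');cv2.imwrite('pics/t12f.png',f['color'][:,:,::-1]);im=f['color'][130:390,180:500,::-1];cv2.imwrite('pics/t12.png',cv2.resize(cv2.convertScaleAbs(im,alpha=1.5),None,fx=2.3,fy=2.3,interpolation=cv2.INTER_CUBIC))
f=grab_frame('scene');im=f['color'][150:350,190:450,::-1];cv2.imwrite('pics/s12.png',cv2.resize(im,None,fx=3,fy=3,interpolation=cv2.INTER_CUBIC))"
```

```text
clock: 14.12
eef_pos: [514.5, -371.2, 366.7]
tcp_rot: [3.139, -0.004, 1.408]
contact_force: [0.8, -0.4, -0.8]
opening: -0.002
[ 514.5 -371.2  366.7] [ 3.1392 -0.0037  1.4083] F [ 0.8 -0.4 -0.8] -0.002071000027393284 14.1167
disc0 ahead 185.0 y 4.4
cell0 ahead 280.9 y -3.9
face0 ahead 130.0 y -3.8
tip z 193.3
clock: 14.62
eef_pos: [494.4, -498.3, 369.9]
tcp_rot: [3.13, -0.006, 1.407]
contact_force: [-0.8, 0.8, 0.5]
opening: 0.0
```

View pics/t12.png

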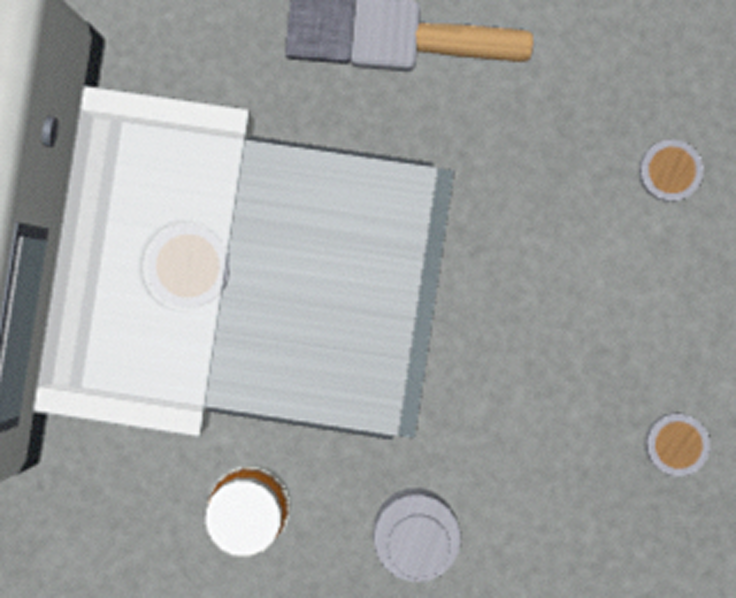

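View pics/s12.png

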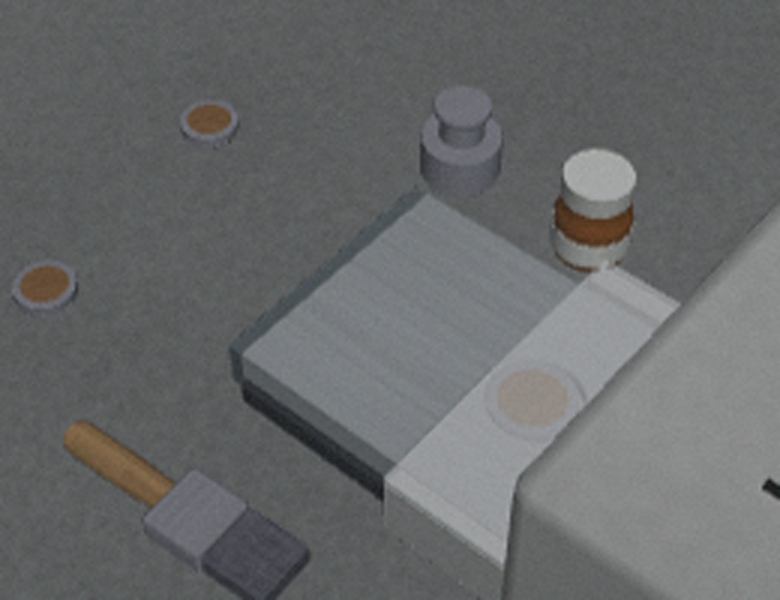

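```bash
python3 - <<'E'
import cv2,numpy as np
from rig import sense,grab_frame
from h import *
a=cv2.imread('pics/top0.png',0);b=cv2.imread('pics/t12f.png',0)
for n,(x0,y0,x1,y1) in dict(brush=(295,115,420,170),jar=(265,328,310,376),die=(338,338,386,388)).items():
    t=b[y0:y1,x0:x1];m=cv2.matchTemplate(a[y0-6:y1+6,x0-6:x1+6],t,cv2.TM_CCOEFF_NORMED);_,v,_,l=cv2.minMaxLoc(m);print(n,v,l[0]-6,l[1]-6)
f=grab_frame("top")
T=px2w(f,455/2.3+180,168/2.3+130,36);B=px2w(f,412/2.3+180,437/2.3+130,36)
m=(T+B)/2;print(m,np.linalg.norm(T-B)); d=m-np.array([534,-241.7,36]);u=np.array([np.cos(1.395),np.sin(1.395),0]);print('travel',d@u)
im=f['color'][215:280,225:300,::-1];cv2.imwrite('pics/t13.png',cv2.resize(cv2.convertScaleAbs(im,alpha=1.3),None,fx=8,fy=8,interpolation=cv2.INTER_CUBIC))
print(sense()['clock'],sense()['contact_force'])
E
```

```text
brush 0.9881740808486938 0 0
jar 0.9989580512046814 0 0
die 0.9884870648384094 0 0
[ 548.32960792 -164.00935513   36.        ] 161.0080144193861
travel 78.9993813168348
14.7667 [-0.23972646  0.20280031 -0.48273145]
```

View pics/t13.png

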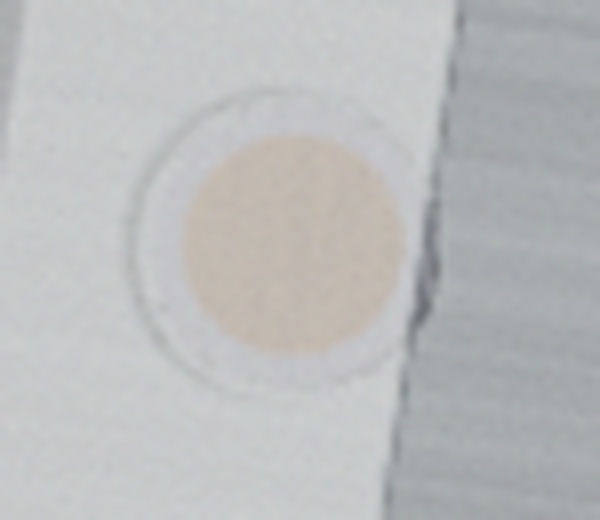

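The checks agree:
- **Travel:** the panel face has moved about 79 mm. The panel sits right at the rail ends, and the stop held against 17 N.
- **Disc:** in the scene view before the push, its tan face had the same aspect ratio (0.765) as the empty cell's rim, so it lies flat.
- **Bystanders:** the brush, jar and die show 0 px shift.
- **Hand:** it is clear, with no contact force.

I'm handing the job in.

```bash
python3 -c "
from rig import job,sense
print(sense()['clock']);job.sign_off()"
```

```text
14.7667
the job is handed in; nothing more can be done
```

The disc is in the cell, the slide is pushed in to its stop and the hand is clear. I handed the job in at 14.8 s; it reports no verdict.

I straddled the disc from behind with the part-open fingertips and slid it about 96 mm along the deck, without lifting it, until it dropped into the cell. Then I pushed the front panel in with the shut fingers and withdrew.

- **Disc:** it lies flat as far as the pictures show. Its face had the same proportions as the empty cell's rim. The tips passed about 1.5 mm above the deck over it without moving it. It rests about 2 mm to the rear of centre, which is the cell's own clearance.
- **Slide:** the panel face moved about 79 mm by camera, good to about 2 mm. It stopped firmly, holding 17 N against the 4 to 5 N it took to run, and the panel sits at the rail ends. I could not read the slide's position directly.
- **Bystanders:** the brush, jar and die showed no shift in the top view.
- **What went less well:** while feeling for the deck, the fingertips pressed it once with about 28 N.

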